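Draw the sample carrier out of its shielded store with the hook

TASK

Take the wooden-handled hook from its stand, drop its tip into the ring on the front of the sample carrier and draw the carrier straight out of the store, through the spring catch, until it comes up against the end stop; there keep up a steady pull of about 15 N for a good half second to prove that it is home, never pulling harder than 25 N. Then unhook it, leaving the carrier caught at the stop with its cup upright, and lay the hook back in the saddles of its stand. Move the carrier only with the hook, and leave the other things alone.

Things in the scene. Friction and masses are not known exactly. Their poses are not given: they have to be found in the camera images.
- hook_grip (a point): Centre of the hook's wooden handle, a bar 90 long (x), 18 wide (y), 20 mm high (z); the hook weighs about 0.12 kg. Axes: +x along the rod towards the hook end, z up as it lies in the stand. A straight 7 mm steel rod runs on along the handle's axis to x = 120 mm, then bends down 42 mm to a rounded 7 mm tip.
- hook_tip (a point): Centre of the rounded end (radius 3.5 mm) of the hook's bent-down tip, at [117.5, 0, -42] mm from the handle centre; the tip leans 2.5 mm back towards the handle. Axes as the handle's.
- stand: Fixed grey hook stand, base 110 x 80 x 8 mm, with two saddles 34 mm before and behind its middle (x), each 8 mm thick. Saddle floor 50 mm above the bench, 25 mm wide, sides flaring to about 60 mm at 68 mm height. Origin: middle of its underside. +x runs along the lying handle towards the hook end; handle centre then 60 mm above the origin. Fingers fit between the saddles.
- store: Fixed low grey housing, 105 deep x 104 wide x 76 mm high, with a tunnel; a steel plate 6 mm thick with two guide rails (inner faces 65 mm apart, 22 mm high) runs out 160 mm in front of it. Origin: middle of the tunnel mouth, on the bench. +x runs into the tunnel, so the carrier is drawn out along -x. z up.
- stop: Fixed dark steel clamp across the channel at a varying distance: two cheeks 28 mm high, 36 mm apart so that the ring passes. Origin: middle of the stop face, at bench height; axes as the store's. Home: carrier's front on it, carrier origin at x = +45 mm. From 20 mm before home two sprung side pins raise the pull from 2-4 N to some 7-12 N, then ease and snap into the carrier's side notches.
- carrier: Loose aluminium sled, 90 (x) x 60 (y) x 26 mm (z), 0.3 to 0.65 kg, with a pocket holding the cup; it slides on the steel plate, 2.5 mm side play. Origin: middle of its underside, 6 mm above the bench. -x is its front, the way it is drawn out.
- eye (a point): Centre of the steel ring on the carrier's front, lying flat: hole 18 mm wide with a vertical axis, wire 5 mm thick, 30 mm above the bench, 26 mm ahead (-x) of the carrier's front face and open below. Axes as the carrier's. The hook holds when its tip centre is about 12 mm below the ring centre.
- cup: Small white-grey sample cup, 38 mm wide, 37 mm high, standing in the carrier's pocket. Origin: middle of its underside. z up.
- dropper_bottle: Bystander: brown dropper bottle, 43 x 98 mm. Origin: middle of its underside.
- clear_bottle: Bystander: clear stoppered bottle, 43 x 90 mm. Origin: middle of its underside.
- tin: Bystander: open steel tin, 70 x 33 mm. Origin: middle of its underside.
- dish: Bystander: white dish, 73 x 36 mm. Origin: middle of its underside.
- booklets: Bystander: flat pile of test strip booklets, 48 x 53 x 9 mm. Origin: middle of its underside.

How it is judged:
On the way, in this order (a step that is already met when the one before it is completed fails the run):
1. the hook is lifted out of its stand (distance of hook_grip from where it was at the start of the episode above 0.03 m and contact force between hook and stand below 0.05 N), for 0.1 s.
2. the hook's tip is down in the carrier's ring (horizontal distance between hook_tip and eye below 0.0105 m and z of hook_tip in the frame of eye between -0.022 and -0.003 m), for 0.1 s.
3. the hook, in the ring, holds the carrier against the end stop with a steady pull of 11 to 20 N (horizontal distance between hook_tip and eye below 0.0105 m and x of carrier in the frame of stop below 0.0475 m and contact force between hook and carrier between 11 and 20 N and contact force between carrier and stop above 5 N), for 0.4 s.
At the end, for the whole second after the job is handed in: The carrier stands level in the channel, caught at the end stop (front face within 2.5 mm of it), the cup upright in its pocket; the hook lies at rest in both saddles of the stand, handle centre within 20 mm lengthwise and 10 mm sideways of the middle, all the way down (x of carrier in the frame of stop between 0.042 and 0.0475 m and z of carrier in the frame of store below 0.01 m and angle between carrier's own z axis and vertical below 0.1 rad and angle between cup's own z axis and vertical below 0.15 rad and horizontal distance between cup and carrier below 0.012 m and z of hook_grip in the frame of stand between 0.056 and 0.065 m and x of hook_grip in the frame of stand between -0.02 and 0.02 m and y of hook_grip in the frame of stand between -0.01 and 0.01 m and angle between the x axis of hook_grip and the x axis of stand, either way round below 0.15 rad and linear speed of each of hook, carrier below 0.02 m/s); the robot touches nothing.
It fails at once if the hook bears on the carrier with more than 25 N (contact force between hook and carrier above 25 N).
It fails at once if the robot itself touches the carrier (contact force between any of the fingers, the arm and carrier above 0.5 N).
It fails at once if the cup tips (angle between cup's own z axis and vertical above 0.5 rad).
It fails at once if a bystander is pushed (distance of any of dropper_bottle, clear_bottle, tin, dish, booklets from where it was at the start of the episode above 0.02 m).
It also fails if it takes over 64 s, if anything falls off the work surface, if the arm or the gripper's body presses on something with over 40 N, if the wrist force passes 120 N, or if a joint passes its speed limit or range.

ROBOT

A 6-joint arm with a two-finger parallel gripper is mounted at the origin on a cart in front of the work surface, level with it; the furniture and walls round the work are solid. World frame = base frame: x ahead of the robot, y to its left, z up, the work surface at z = 0. Lengths are in m, angles in rad, forces in N, time in s.
With the tool pointing down it reaches from about 0.35 to 0.775 m from the base axis. Payload 7.3 kg.
Tool frame: the origin (TCP) lies on the mounting face of the last link; the fingertips stand 178 mm ahead of it and the grasp point (between the pads) lies 159 mm ahead of it (robot.tcp_to_tips is the distance from the TCP to the fingertips, in m); z points along the fingers, y is the direction in which the jaws open and shut (so a half turn about z gives the same grasp; the last joint's range is limited). The gripper opens to 92 mm and grips with 3 to 60 N. Pads are 19 mm wide; open, the fingers measure 130 mm over their backs; the gripper's body (75 mm by 190 mm) begins 47 mm behind the grasp point.
Start: joints at [1.167, 0.342, 1.524, -0, 1.275, -0.146], TCP at [0.134, 0.508, 0.405] pointing down, gripper open.
Joint ranges: [-2.53, 2.53], [-0.77, 2.02], [0.04, 2.7], [-1, 4.14], [0.28, 2.66], [-3.11, 3.11]. Speed limits (rad/s): [2.57, 2.57, 3.14, 3.14, 3.14, 3.14].

INTERFACE

Orientations are given as [roll, pitch, yaw] about the fixed x, y, z axes, in that order (R = Rz(yaw) Ry(pitch) Rx(roll)).
In Python, from cell import robot, viewer gives the robot as it stands.
- The arm moves only by the shell command python3 -m creep 'ROWS' [OPENING] [FORCE]. ROWS is JSON, a list that holds one entry, the list of rows, each a list of 6 numbers: the shift along the world's x, y, z in mm, then the turn, a rotation vector about the world's x, y, z in degrees. A call has 1 to 5 rows; each row shifts and turns the pose as measured when the row begins; what a row does not reach is not made up. A row lasts 1/12 s, in which the tool goes at most 41.7 mm and 7.16 degrees, less where a joint would pass 70% of its speed; a pose out of reach is approached as far as the arm can. A call with a gripper value outside its range is refused whole. OPENING is the closure, from -1 (fully open) to 1 (shut), set as the call begins (- or left out, the last holds). The fingers move at their own pace and stop on an object; FORCE is the grip in N (left out, the last holds). Time passes only in rows, so rows that do not move let the fingers close. It gives the time, the measured TCP pose, the force and the opening at its end, in the units of the state.
- robot.observe(): the state, without advancing time (a new reading comes with each control period).
- viewer.read_camera(name): name is "scene" or "top"; returns the picture (384x512x3 uint8, blue, green, red); there is no depth.
- viewer.camera_model(name): a dict with "fx", "fy", "cx", "cy" (pixels), "pose" (4x4, takes a point from camera to world coordinates). Camera axes: x right, y up, looking along -z (the intrinsics and any distortion apply to the point x, -y, -z); pixel columns grow to the right and rows downward; lengths in m; the calibration is good to about 2 mm. A picture is of the moment at which its call begins. camera_model takes no time and is no camera call.
- robot.hand_in(): hands the job in, once; it reports no verdict.
The state is a dict: "time": time; "qpos": joint angles; "qvel": joint speeds; "joint_efforts": joint torques, N m; "tool_pos": TCP position; "tool_rot": TCP orientation; "contact_force": force on the tool from outside, world axes, zero at the start; "torque": the same for the moment, N m; "opening": finger opening in m.
Only numpy, scipy, OpenCV 4.12 (cv2) and the standard library are available. Lean on these libraries where they do the work, as an engineer would, in place of code of your own. Each camera call takes 0.05 s, during which the arm holds its last target. There are 200 camera calls.

## Working session

There is one attempt and no reset: what is moved stays moved. The work goes in short steps, Python scripts to look and compute and a shell command to move; the robot and the scene stay as the last step left them, time stands still between calls to the robot, and variables do not carry over. Pictures are saved under pics/ and viewed, about 8 in all and at most 12, crops included, and the job is handed in when it is done.

```bash
mkdir -p pics; ls
cat > h.py <<'E'
import numpy as np, cv2
from cell import robot, viewer
def ray(cam,u,v):
    m=viewer.camera_model(cam); P=np.array(m["pose"])
    d=np.array([(u-m["cx"])/m["fx"],-(v-m["cy"])/m["fy"],-1.0])
    return P[:3,3],P[:3,:3]@d
def on(cam,u,v,z):
    o,d=ray(cam,u,v); return np.round(o+d*(z-o[2])/d[2],4)
def px(cam,p):
    m=viewer.camera_model(cam); P=np.array(m["pose"]); q=P[:3,:3].T@(np.array(p)-P[:3,3])
    return m["cx"]+m["fx"]*q[0]/-q[2], m["cy"]-m["fy"]*q[1]/-q[2]
def tri(u1,v1,u2,v2): # scene, top
    o1,d1=ray("scene",u1,v1);o2,d2=ray("top",u2,v2)
    s=np.linalg.lstsq(np.c_[d1,-d2],o2-o1,rcond=None)[0]
    a,b=o1+s[0]*d1,o2+s[1]*d2; return (a+b)/2,np.linalg.norm(a-b)
E
python3 - <<'E'
from h import *
for c in("scene","top"):
    im=viewer.read_camera(c); cv2.imwrite(f"pics/{c}0.png",cv2.resize(im,None,fx=1.5,fy=1.5,interpolation=cv2.INTER_CUBIC)); cv2.imwrite(f"raw_{c}.png",im)
    m=viewer.camera_model(c); print({k:np.round(v,3).tolist() for k,v in m.items()})
s=robot.observe(); print(s)
E
```

```text
pics
{'fx': 347.271, 'fy': 347.271, 'cx': 256.182, 'cy': 187.669, 'pose': [[0.717, 0.472, -0.514, 0.045], [-0.697, 0.47, -0.541, -0.328], [-0.014, 0.746, 0.666, 0.732], [0.0, 0.0, 0.0, 1.0]]}
{'fx': 456.579, 'fy': 456.579, 'cx': 257.473, 'cy': 188.782, 'pose': [[0.003, 0.995, -0.1, 0.427], [-1.0, 0.001, -0.02, 0.185], [-0.02, 0.1, 0.995, 1.162], [0.0, 0.0, 0.0, 1.0]]}
{'time': 0.1, 'qpos': array([ 1.16704878e+00,  3.42625100e-01,  1.52495995e+00,  5.54465672e-06,
        1.27537813e+00, -1.46009381e-01]), 'qvel': array([-0.00143606,  0.00133531, -0.00251004,  0.00072941, -0.00131685,
       -0.00188895]), 'joint_efforts': array([ 1.52786553e-03, -4.32000947e+01, -2.44693029e+01,  7.19767646e-02,
        5.26841905e-02, -3.78176628e-05]), 'tool_pos': array([0.13374901, 0.50753951, 0.40411537]), 'tool_rot': array([-3.14023749e+00, -2.04644698e-04,  2.88385273e+00]), 'contact_force': array([0.71086957, 0.08045931, 0.87912536]), 'torque': array([-0.00684938, -0.03961541, -0.02224124]), 'opening': 0.09175689310768094}
```

View pics/scene0.png

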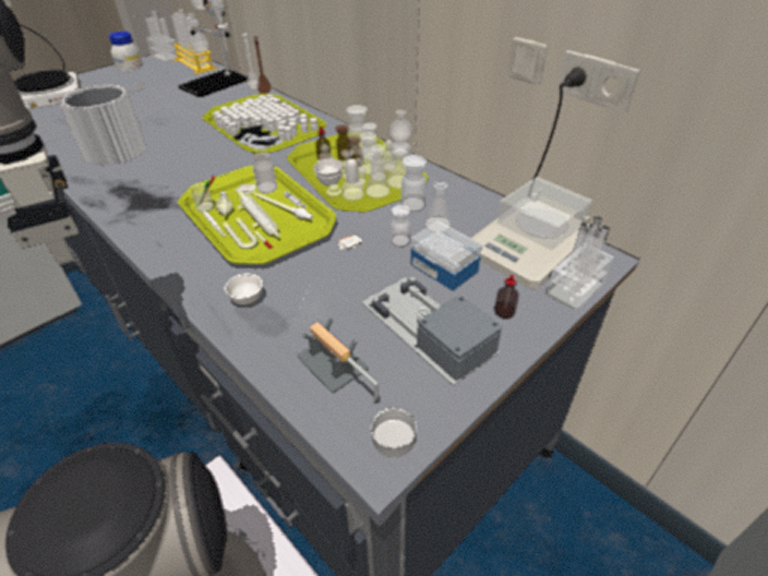

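View pics/top0.png

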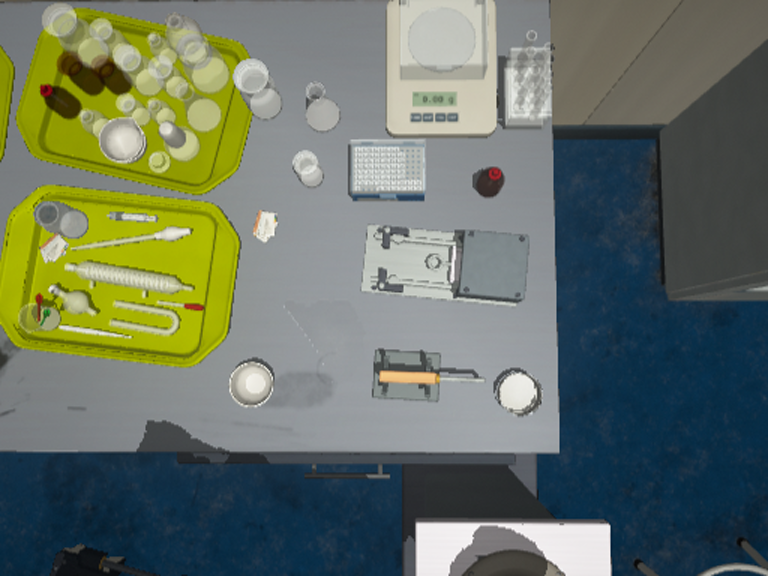

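Scene and top views: the hook lies in the stand at top (408,377) with the hook end to the right (-y). The ring is at top (433,262), the store at (490,266), and the stop cheeks at left, about (385,260). Next I'll take a magnified crop of the top view and mask the handle.

Run:
```python
from h import *
im=cv2.imread("raw_top.png")
c=im[140:280,235:375]; cv2.imwrite("pics/topcrop.png",cv2.resize(c,None,fx=4.2,fy=4.2,interpolation=cv2.INTER_CUBIC))
hsv=cv2.cvtColor(im,cv2.COLOR_BGR2HSV)
m=cv2.inRange(hsv,(8,90,120),(22,255,255)); m[:, :235]=0;m[:,340:]=0;m[:225]=0
cs,_=cv2.findContours(m,0,2); k=max(cs,key=cv2.contourArea); r=cv2.minAreaRect(k); print(r)
b=cv2.boxPoints(r); print([on("top",*p,0.07) for p in b], on("top",*r[0],0.07))
im2=cv2.imread("raw_scene.png"); h2=cv2.cvtColor(im2,cv2.COLOR_BGR2HSV)
m=cv2.inRange(h2,(8,90,120),(22,255,255)); m[:210]=0;m[:,:200]=0
cs,_=cv2.findContours(m,0,2); k=max(cs,key=cv2.contourArea); r2=cv2.minAreaRect(k); print(r2, on("scene",*r2[0],0.065)); print(tri(*r2[0],*r[0]))
```

```text
((272.4792175292969, 251.01914978027344), (39.24861526489258, 7.513991832733154), 2.2906100749969482)
[array([0.3819, 0.2175, 0.07  ]), array([0.3995, 0.2168, 0.07  ]), array([0.3961, 0.1239, 0.07  ]), array([0.3785, 0.1247, 0.07  ])] [0.389  0.1707 0.07  ]
((220.25003051757812, 227.25003051757812), (31.819805145263672, 8.485280990600586), 45.0) [0.389  0.1704 0.065 ]
(array([0.38890761, 0.17052325, 0.06491394]), np.float64(0.0002321656775682511))
```

View pics/topcrop.png

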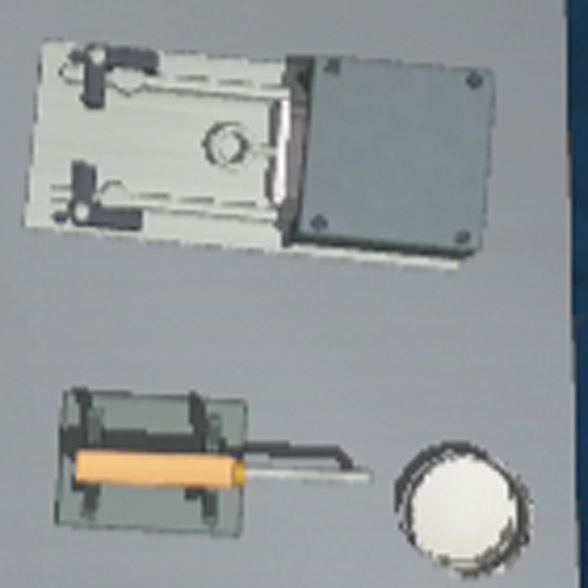

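The crop shows the ring centre at about crop (227,145), the carrier front at about x=270, and the stop cheeks' inner faces at about (104,80) and (96,190). The plate edges give the axis. The handle measures 93 x 18 mm at z≈0.065, which fits. Now the remaining points.

Run:
```python
from h import *
im=cv2.imread("raw_top.png")
f=lambda x,y,z:on("top",235+x/4.2-.4,140+y/4.2-.4,z)
print("ring",f(227,145,.03)); 
st=[f(*p,.008) for p in((62,392),(247,402),(240,538),(55,522))]; print("stand",st,np.mean(st,0))
d=st[1]-st[0]+st[2]-st[3]; print("stand ang",np.degrees(np.arctan2(d[1],d[0])))
for a,b,z in(((320,57),(493,72),.076),((303,234),(482,247),.076),((24,226),(285,245),.006),((42,42),(285,58),.006)):
    p,q=f(*a,z),f(*b,z); d=q-p; print("axis",p,q,np.degrees(np.arctan2(d[1],d[0])),np.linalg.norm(d))
print("stop",f(104,80,.028),f(96,190,.028)); print("front",f(268,145,.032))
# hough on ring neighbourhood in the scene view: where the ring should be
print("ring in scene",px("scene",f(227,145,.03)))
s=robot.observe()
g=np.array([.389,.1705]); print("move to grasp xy",1000*(g-s["tool_pos"][:2]),"yaw",np.degrees(s["tool_rot"][2]))
```

```text
ring [0.5781 0.1296 0.03  ]
stand [array([0.4318, 0.228 , 0.008 ]), array([0.4261, 0.1173, 0.008 ]), array([0.3458, 0.1219, 0.008 ]), array([0.3547, 0.2318, 0.008 ])] [0.3896  0.17475 0.008  ]
stand ang -93.78649232131073
axis [0.6227 0.0785 0.076 ] [ 0.614 -0.02   0.076] -95.04754387643848 0.09888346676770593
axis [0.521 0.089 0.076] [ 0.5137 -0.012   0.076 ] -94.13399145040239 0.10126346824003214
axis [0.5318 0.2515 0.006 ] [0.5204 0.0938 0.006 ] -94.13467137373645 0.15811151128238576
axis [0.6448 0.2412 0.006 ] [0.6347 0.0929 0.006 ] -93.8961236882745 0.14864353332721877
stop [0.6176 0.2029 0.028 ] [0.5514 0.2075 0.028 ]
front [0.5778 0.1054 0.032 ]
ring in scene (np.float64(281.5939588531015), np.float64(207.88044547457065))
move to grasp xy [ 255.25099275 -337.03950743] yaw 165.2325904497152
```

```bash
python3 -m creep '[[[23,-30.5,0,0,0,-7.1],[23,-30.5,0,0,0,-7.1],[23,-30.5,0,0,0,-7.1],[23,-30.5,0,0,0,-7.1],[23,-30.5,0,0,0,-7.1]]]' -1 60; python3 -m creep '[[[23,-30.5,0,0,0,-7.1],[23,-30.5,0,0,0,-7.1],[23,-30.5,0,0,0,-7.1],[23,-30.5,0,0,0,-7.1],[23,-30.5,0,0,0,-7.1]]]'
```

```text
time: 0.52
tool_pos: [0.2474, 0.3536, 0.4014]
tool_rot: [-3.138, -0.002, 2.26]
contact_force: [0.8, 0.4, 0.6]
opening: 0.0914
time: 0.93
tool_pos: [0.3649, 0.1925, 0.4007]
tool_rot: [-3.137, -0.002, 1.634]
contact_force: [0.3, 0.6, 0.9]
opening: 0.0916
```

```bash
python3 -m creep '[[[24,-22,0,0,0,-6.6],[0,0,-38,0,0,0],[0,0,-38,0,0,0],[0,0,-38,0,0,0],[0,0,0,0,0,0]]]'
python3 - <<'E'
from h import *
s=robot.observe();print(s["tool_pos"],np.degrees(s["tool_rot"]),s["contact_force"])
E
```

```text
time: 1.35
tool_pos: [0.3946, 0.1616, 0.285]
tool_rot: [3.137, -0.002, 1.493]
contact_force: [-1.4, -1.0, -0.6]
opening: 0.0918
[0.39455289 0.16161236 0.28497226] [ 1.79737765e+02 -1.42604170e-01  8.55357992e+01] [-1.39678742 -1.01053602 -0.63251328]
```

```bash
python3 -m creep '[[[-5,8,0,0,0,1.5],[0,0,-30,0,0,0],[0,0,0,0,0,0]]]'
```

```text
time: 1.6
tool_pos: [0.3899, 0.171, 0.2567]
tool_rot: [3.137, -0.003, 1.523]
contact_force: [-0.9, -0.7, -0.7]
opening: 0.0919
```

```bash
python3 -m creep '[[[-1,0,-20,0,0,0],[0,0,-16,0,0,0],[0,0,0,0,0,0]]]'; python3 -m creep '[[[0,0,0,0,0,0],[0,0,0,0,0,0],[0,0,0,0,0,0],[0,0,0,0,0,0],[0,0,0,0,0,0]]]' 1 60;python3 -m creep '[[[0,0,0,0,0,0],[0,0,0,0,0,0],[0,0,0,0,0,0],[0,0,0,0,0,0],[0,0,0,0,0,0]]]'
```

```text
time: 1.85
tool_pos: [0.3906, 0.1738, 0.2267]
tool_rot: [3.129, -0.006, 1.528]
contact_force: [-0.4, -0.6, -0.3]
opening: 0.0919
time: 2.27
tool_pos: [0.3925, 0.1758, 0.2351]
tool_rot: [3.117, -0.009, 1.532]
contact_force: [0.1, -0.0, -0.3]
opening: 0.0632
time: 2.68
tool_pos: [0.3927, 0.1758, 0.2362]
tool_rot: [3.116, -0.01, 1.532]
contact_force: [-0.5, 0.1, 1.1]
opening: 0.0296
```

```bash
python3 -m creep '[[[-2,-3,0,-0.5,1.5,-0.5],[-1,0,-10,0,0,0],[0,0,-6,0,0,0]]]' 0 60; python3 -m creep '[[[0,0,0,0,0,0]]]'
```

```text
time: 2.93
tool_pos: [0.3899, 0.1727, 0.2205]
tool_rot: [3.141, 0.0, 1.522]
contact_force: [0.5, 0.5, 0.2]
opening: 0.0439
time: 3.02
tool_pos: [0.3897, 0.1726, 0.2196]
tool_rot: [-3.14, 0.001, 1.522]
contact_force: [0.4, 0.0, 0.0]
opening: 0.0455
```

```bash
python3 -m creep '[[[0,0,0,0,0,0],[0,0,0,0,0,0]]]'
```

```text
time: 3.18
tool_pos: [0.3897, 0.1725, 0.2193]
tool_rot: [-3.139, 0.001, 1.522]
contact_force: [-0.3, 0.1, 0.4]
opening: 0.0458
```

```bash
for i in 1 2; do python3 -m creep '[[[0,0,0,0,0,0],[0,0,0,0,0,0],[0,0,0,0,0,0],[0,0,0,0,0,0]]]' 1 60; done
```

```text
time: 3.52
tool_pos: [0.39, 0.1727, 0.22]
tool_rot: [-3.141, 0.001, 1.522]
contact_force: [0.1, 0.6, -0.2]
opening: 0.0238
time: 3.85
tool_pos: [0.39, 0.1727, 0.2201]
tool_rot: [-3.141, 0.001, 1.522]
contact_force: [0.6, -0.2, -0.4]
opening: 0.0173
```

```bash
python3 -m creep '[[[0,0,15,0,0,0],[0,0,25,0,0,0],[0,0,25,0,0,0],[0,0,15,0,0,0],[0,0,0,0,0,0]]]'; python3 -m creep '[[[15,6,0,0,0,-1.3],[34,13,0,0,0,0],[34,13,0,0,0,0],[34,13,0,0,0,0],[34,13,0,0,0,0]]]'
```

```text
time: 4.27
tool_pos: [0.3888, 0.1724, 0.3016]
tool_rot: [-3.135, 0.002, 1.522]
contact_force: [1.3, 1.4, -0.5]
opening: 0.0178
time: 4.68
tool_pos: [0.5381, 0.2307, 0.2984]
tool_rot: [-3.127, 0.005, 1.498]
contact_force: [1.4, 0.3, -0.4]
opening: 0.0173
```

```bash
python3 -m creep '[[[28,10,0,0.3,-0.8,0],[12,4,0,0,0,0],[4,2,0,0,0,0],[0,0,0,0,0,0],[0,0,0,0,0,0]]]'
python3 - <<'E'
from h import *
s=robot.observe();print(s["tool_pos"],np.degrees(s["tool_rot"]),s["contact_force"])
for c in("scene","top"):
    im=viewer.read_camera(c); cv2.imwrite(f"raw_{c}1.png",im)
a=cv2.imread("raw_top1.png")[130:260,215:345]; b=cv2.imread("raw_scene1.png")[130:260,215:345]
cv2.imwrite("pics/p1.png",cv2.resize(np.hstack([a,b]),None,fx=3,fy=3,interpolation=cv2.INTER_CUBIC))
E
```

```text
time: 5.1
tool_pos: [0.588, 0.2487, 0.289]
tool_rot: [-3.136, 0.001, 1.498]
contact_force: [-1.0, -1.4, -1.2]
opening: 0.0178
[0.58802435 0.24869729 0.28902616] [-1.79652725e+02  2.96604538e-02  8.58325324e+01] [-0.96092648 -1.36357364 -1.19388512]
```

View pics/p1.png

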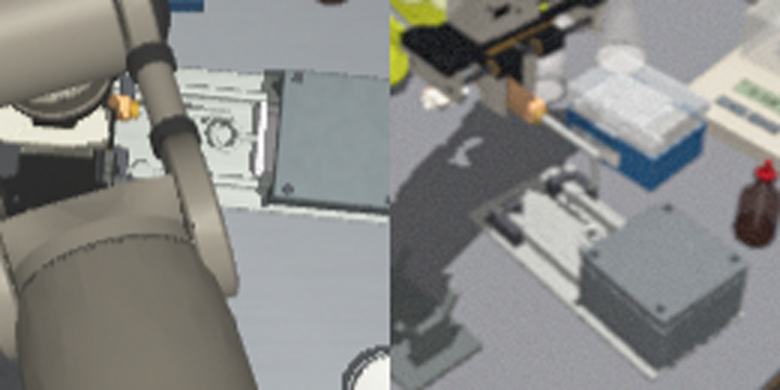

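The left crop shows the ring clear at (222,133). In the right crop the bend is at (615,158) and the tip at about (593,190). I'll compare these with the predicted tip.

Run:
```python
from h import *
t=np.array([.588,.2467,.129])
for n,o in(("handle front",(-.0032,-.0449,0)),("bend",(-.0085,-.1172,0)),("tip",(-.0084,-.1172,-.042))):
    u,v=px("scene",t+o); print(n,u,v,"crop",390+(u-215)*3,(v-130)*3)
u,v=px("scene",(.578,.1296,.03)); print("ring crop",390+(u-215)*3,(v-130)*3)
im=cv2.imread("raw_scene1.png"); cv2.imwrite("pics/p2.png",cv2.resize(im[165:235,245:325],None,fx=8,fy=8,interpolation=cv2.INTER_CUBIC))
```

```text
handle front 265.33916698119947 168.45099095651602 crop 541.0175009435984 115.35297286954807
bend 283.2874076925385 181.30311494490246 crop 594.8622230776156 153.90934483470738
tip 282.7236549123613 192.90964855200116 crop 593.170964737084 188.72894565600348
ring crop 589.7103243030554 233.69419230236176
```

View pics/p2.png

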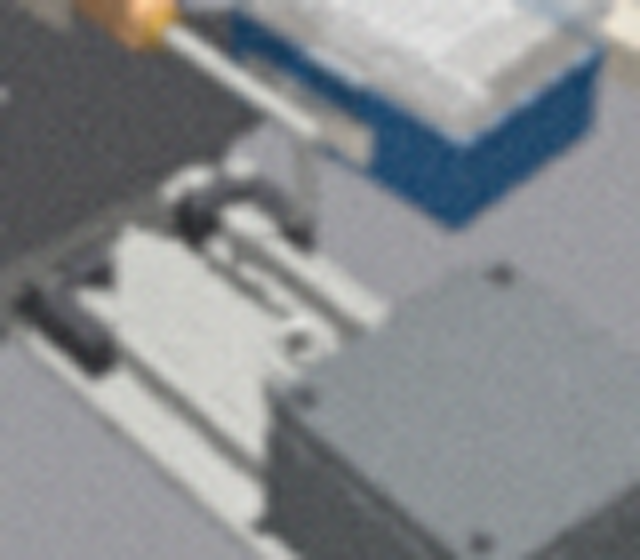

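Bend and tip agree with the prediction (tip raw ≈283,193). The ring in the scene view, ≈(282,207.5), matches the top-view ring. Now descending.

```bash
python3 -m creep '[[[-1.5,0.5,-12,0,-0.3,0],[0,0,-15,0,0,0],[0,0,-8,0,0,0],[0,0,-3,0,0,0],[0,0,0,0,0,0]]]'
```

```text
time: 5.62
tool_pos: [0.5828, 0.2481, 0.2528]
tool_rot: [3.141, -0.0, 1.498]
contact_force: [0.0, 0.7, -0.8]
opening: 0.018
```

```bash
python3 -m creep '[[[2.5,0.5,0,0,0,0],[0,0,0,0,0,0],[0,0,0,0,0,0]]]';python3 -m creep '[[[0.5,0,-3,0,0,0],[0.5,0,-4,0,0,0],[0,0,-3,0,0,0]]]'
```

```text
time: 5.87
tool_pos: [0.5854, 0.2486, 0.2546]
tool_rot: [3.14, -0.001, 1.498]
contact_force: [0.3, 0.2, -0.8]
opening: 0.0178
time: 6.12
tool_pos: [0.5871, 0.2488, 0.246]
tool_rot: [3.136, -0.002, 1.498]
contact_force: [-0.4, -0.8, -0.9]
opening: 0.0178
```

```bash
python3 -m creep '[[[-0.5,0,-4,0,0.3,0],[0,0,-4,0,0,0],[0,0,-4,0,0,0]]]';python3 -m creep '[[[0,0,-4,0,0,0],[0,0,-4,0,0,0],[0,0,-2,0,0,0]]]';python3 -m creep '[[[0,0,0,0,0,0],[0,0,0,0,0,0]]]'
```

```text
time: 6.37
tool_pos: [0.5866, 0.2485, 0.2328]
tool_rot: [3.141, -0.001, 1.498]
contact_force: [-0.0, -1.4, -0.7]
opening: 0.0169
time: 6.62
tool_pos: [0.5863, 0.2484, 0.2205]
tool_rot: [-3.14, -0.001, 1.498]
contact_force: [-0.9, 0.5, -1.4]
opening: 0.0173
time: 6.78
tool_pos: [0.5862, 0.2484, 0.2195]
tool_rot: [-3.139, -0.0, 1.498]
contact_force: [0.1, -0.2, -1.3]
opening: 0.0173
```

```bash
python3 -m creep '[[[0.2,2,-1,0,0,0],[0.2,2,-1,0,0,0],[0.2,2,0,0,0,0],[0.2,2,0,0,0,0]]]';python3 -m creep '[[[0.2,3,0,0,0,0],[0.2,3,0,0,0,0],[0.2,3,0,0,0,0],[0.2,3,0,0,0,0]]]'
```

```text
time: 7.12
tool_pos: [0.5872, 0.2563, 0.2178]
tool_rot: [-3.139, 0.001, 1.498]
contact_force: [-0.7, -3.0, -1.0]
opening: 0.0178
time: 7.45
tool_pos: [0.5881, 0.2692, 0.2179]
tool_rot: [-3.139, 0.001, 1.498]
contact_force: [-0.7, -1.6, -1.3]
opening: 0.0173
```

```bash
python3 -m creep '[[[0.3,5,0,0,0,0],[0.3,5,0,0,0,0],[0.3,5,0,0,0,0],[0.3,5,0,0,0,0],[0.3,4,0,0,0,0]]]';python3 -m creep '[[[0.3,5,0,0,0,0],[0.3,5,0,0,0,0],[0.3,5,0,0,0,0],[0.2,3,0,0,0,0],[0.1,2,0,0,0,0]]]'
python3 - <<'E'
from h import *
for c in("scene","top"):
    im=viewer.read_camera(c); cv2.imwrite(f"raw_{c}2.png",im)
a=cv2.imread("raw_top2.png")[130:230,235:365]; b=cv2.imread("raw_scene2.png")[150:250,215:345]
cv2.imwrite("pics/p3.png",cv2.resize(np.vstack([a,b]),None,fx=3,fy=3,interpolation=cv2.INTER_CUBIC))
E
```

```text
time: 7.87
tool_pos: [0.5896, 0.296, 0.2178]
tool_rot: [-3.139, 0.001, 1.498]
contact_force: [-0.9, -2.4, -1.7]
opening: 0.0178
time: 8.28
tool_pos: [0.5908, 0.3191, 0.2177]
tool_rot: [-3.139, 0.001, 1.499]
contact_force: [-0.3, -2.3, -0.9]
opening: 0.0175
```

View pics/p3.png

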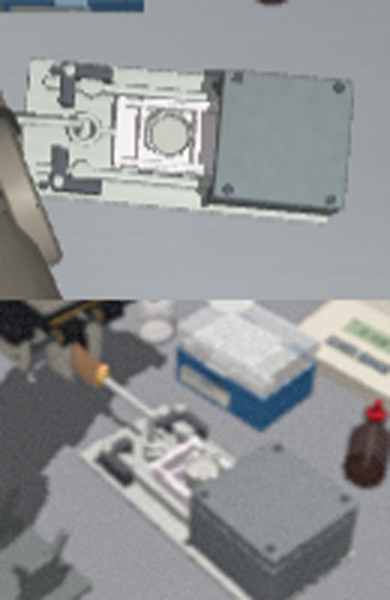

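The carrier is out and following. Its front is at (115,130) and the stop face at x≈72 in the crop, so about 36 mm to go. Slowing down now.

```bash
python3 -m creep '[[[0.3,4,0,0,0,0],[0.2,3,0,0,0,0],[0.2,3,0,0,0,0],[0.2,2,0,0,0,0],[0.1,2,0,0,0,0]]]';python3 -m creep '[[[0.1,2,0,0,0,0],[0.1,2,0,0,0,0],[0.1,2,0,0,0,0]]]'
```

```text
time: 8.8
tool_pos: [0.592, 0.3334, 0.2177]
tool_rot: [-3.138, 0.002, 1.498]
contact_force: [0.1, -0.8, -1.3]
opening: 0.0175
time: 9.05
tool_pos: [0.5922, 0.3393, 0.2173]
tool_rot: [-3.137, 0.004, 1.498]
contact_force: [0.0, -8.1, -3.3]
opening: 0.0176
```

```bash
python3 -m creep '[[[0.1,2,0,0,0,0],[0.1,2,0,0,0,0]]]'; python3 -m creep '[[[0.1,2,0,0,0,0],[0.1,2,0,0,0,0]]]';python3 -m creep '[[[0.1,1.5,0,0,0,0],[0.1,1.5,0,0,0,0]]]'
```

```text
time: 9.22
tool_pos: [0.5924, 0.3415, 0.2163]
tool_rot: [-3.135, 0.01, 1.498]
contact_force: [-0.8, -8.1, -1.3]
opening: 0.0174
time: 9.38
tool_pos: [0.5928, 0.3433, 0.2153]
tool_rot: [-3.133, 0.017, 1.498]
contact_force: [-0.5, -7.7, -0.8]
opening: 0.0177
time: 9.55
tool_pos: [0.5933, 0.3443, 0.2146]
tool_rot: [-3.131, 0.022, 1.498]
contact_force: [-1.1, -7.4, -0.6]
opening: 0.0177
```

```bash
python3 -m creep '[[[0,0.5,0.8,0.5,0,0],[0,0.5,0.8,0.5,0,0]]]'; python3 -m creep '[[[0,1,0.8,0.5,0,0],[0,1,0.8,0.5,0,0]]]'
```

```text
time: 9.72
tool_pos: [0.5935, 0.3432, 0.2155]
tool_rot: [-3.128, 0.011, 1.498]
contact_force: [-1.1, -7.6, 0.2]
opening: 0.018
time: 9.88
tool_pos: [0.5939, 0.3427, 0.2166]
tool_rot: [-3.125, -0.0, 1.498]
contact_force: [0.2, -6.3, 0.7]
opening: 0.0177
```

```bash
python3 -m creep '[[[-0.2,3,0.3,0.4,-0.3,0],[-0.2,3,0.3,0.4,-0.3,0]]]'; python3 -m creep '[[[-0.2,3,0.3,0.4,-0.3,0],[0,3,0.3,0.4,-0.2,0]]]'
```

```text
time: 10.05
tool_pos: [0.5941, 0.3464, 0.2173]
tool_rot: [-3.134, -0.011, 1.497]
contact_force: [-0.4, -5.1, -0.1]
opening: 0.0179
time: 10.22
tool_pos: [0.5944, 0.3514, 0.2183]
tool_rot: [3.141, -0.024, 1.497]
contact_force: [-0.1, -2.0, -2.0]
opening: 0.0176
```

```bash
python3 -m creep '[[[-0.2,3,0,-0.4,0,0],[0,3,0,-0.4,0,0]]]'; python3 -m creep '[[[0,2,0,0,0,0],[0,2,0,0,0,0]]]'
```

```text
time: 10.38
tool_pos: [0.5944, 0.3558, 0.2171]
tool_rot: [3.141, -0.005, 1.497]
contact_force: [2.1, -10.8, -5.9]
opening: 0.0178
time: 10.55
tool_pos: [0.5947, 0.3576, 0.215]
tool_rot: [-3.14, 0.003, 1.498]
contact_force: [1.5, -8.5, -2.0]
opening: 0.0176
```

Run:
```python
from h import *
for c in("scene","top"):
    im=viewer.read_camera(c); cv2.imwrite(f"raw_{c}3.png",im)
a=cv2.imread("raw_top3.png")[140:210,235:335]; b=cv2.imread("raw_scene3.png")[160:230,225:325]
cv2.imwrite("pics/p4.png",cv2.resize(np.vstack([a,b]),None,fx=4.2,fy=4.2,interpolation=cv2.INTER_CUBIC))
```

```text
(no output)
```

View pics/p4.png

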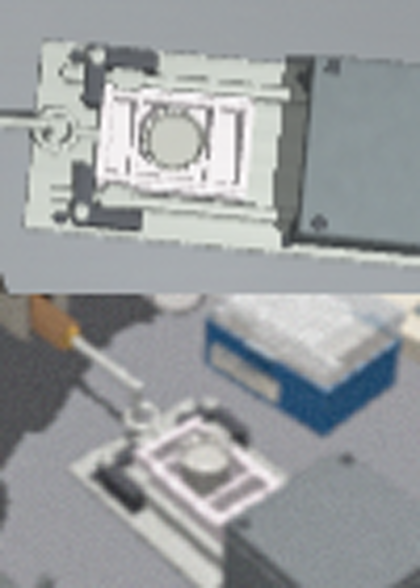

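The carrier's front is on the stop cheeks, the cup is in its pocket and the tip is in the ring at (55,127). Now building up the pull.

```bash
python3 -m creep '[[[-0.2,3,0.5,0.3,0,0]]]'; python3 -m creep '[[[-0.2,3,0.5,0.3,0,0]]]'
```

```text
time: 10.73
tool_pos: [0.5949, 0.3583, 0.2144]
tool_rot: [-3.138, 0.005, 1.498]
contact_force: [1.5, -19.5, -3.2]
opening: 0.0176
time: 10.82
tool_pos: [0.5951, 0.3587, 0.2137]
tool_rot: [-3.136, 0.007, 1.499]
contact_force: [1.5, -16.8, -0.8]
opening: 0.0173
```

```bash
python3 -m creep '[[[-0.2,2.7,0.5,0.3,0,0],[-0.2,2.7,0.5,0.3,0,0]]]'; python3 -m creep '[[[-0.2,2.8,0.5,0.3,0,0],[-0.2,2.8,0.5,0.3,0,0]]]'
```

```text
time: 10.98
tool_pos: [0.5959, 0.3591, 0.2131]
tool_rot: [-3.133, 0.01, 1.499]
contact_force: [0.7, -15.8, 0.5]
opening: 0.0174
time: 11.15
tool_pos: [0.5966, 0.3596, 0.2126]
tool_rot: [-3.13, 0.013, 1.499]
contact_force: [1.5, -14.8, 0.4]
opening: 0.0175
```

```bash
python3 -m creep '[[[-0.2,2.9,0.5,0.3,-0.1,0],[-0.2,2.9,0.5,0.3,-0.1,0],[-0.2,2.9,0.5,0.3,-0.1,0]]]'; python3 -m creep '[[[-0.2,2.9,0.5,0.3,-0.1,0],[-0.2,2.9,0.5,0.3,-0.1,0],[-0.2,2.9,0.5,0.3,-0.1,0]]]'; python3 -m creep '[[[-0.2,2.9,0.5,0.3,-0.1,0],[-0.2,2.9,0.5,0.3,-0.1,0]]]'
```

```text
time: 11.4
tool_pos: [0.5972, 0.3605, 0.2119]
tool_rot: [-3.128, 0.018, 1.499]
contact_force: [-0.1, -15.6, -0.0]
opening: 0.0176
time: 11.65
tool_pos: [0.5977, 0.3615, 0.2112]
tool_rot: [-3.127, 0.023, 1.498]
contact_force: [0.3, -14.5, 1.7]
opening: 0.0175
time: 11.82
tool_pos: [0.598, 0.3621, 0.2108]
tool_rot: [-3.126, 0.026, 1.498]
contact_force: [0.0, -14.9, 0.9]
opening: 0.0173
```

```bash
python3 -m creep '[[[-1,-3,1.5,0.5,-0.3,0],[-1,-3,1.5,0.5,-0.3,0],[-1,-3,1.5,0.5,-0.3,0],[0,0,0,0,0,0]]]'; python3 -m creep '[[[0,0,0,0,0,0]]]'
```

```text
time: 12.15
tool_pos: [0.595, 0.3534, 0.2152]
tool_rot: [-3.141, -0.005, 1.497]
contact_force: [-0.5, 0.6, -1.7]
opening: 0.0178
time: 12.23
tool_pos: [0.5948, 0.3538, 0.2156]
tool_rot: [-3.141, -0.006, 1.497]
contact_force: [0.2, -0.6, -1.6]
opening: 0.0177
```

```bash
python3 -m creep '[[[-0.5,-2.5,0,-0.3,0,0],[0,0,0,0,0,0],[0,0,0,0,0,0]]]'; python3 -m creep '[[[0,0,3,0,0,0],[0,0,3,0,0,0],[0,0,3,0,0,0]]]'
```

```text
time: 12.48
tool_pos: [0.594, 0.3523, 0.2162]
tool_rot: [3.14, -0.002, 1.498]
contact_force: [0.6, 0.3, -0.8]
opening: 0.0176
time: 12.73
tool_pos: [0.5937, 0.3526, 0.2249]
tool_rot: [-3.141, -0.001, 1.498]
contact_force: [0.6, -0.5, -1.0]
opening: 0.0173
```

```bash
python3 -m creep '[[[0,-1,4,0,0,0],[0,0,5,0,0,0],[0,0,6,0,0,0]]]'; python3 -m creep '[[[0,0,8,0,0,0],[0,0,15,0,0,0],[0,0,15,0,0,0],[0,0,10,0,0,0],[0,0,0,0,0,0]]]'
python3 - <<'E'
from h import *
for c in("scene","top"):
    im=viewer.read_camera(c); cv2.imwrite(f"raw_{c}4.png",im)
a=cv2.imread("raw_top4.png")[140:210,235:335]; b=cv2.imread("raw_scene4.png")[150:220,215:315]
cv2.imwrite("pics/p5.png",cv2.resize(np.vstack([a,b]),None,fx=4.2,fy=4.2,interpolation=cv2.INTER_CUBIC))
s=robot.observe();print(s["tool_pos"],np.degrees(s["tool_rot"]))
E
```

```text
time: 12.98
tool_pos: [0.5936, 0.3516, 0.2409]
tool_rot: [-3.14, -0.001, 1.499]
contact_force: [0.3, -0.0, -1.7]
opening: 0.0177
time: 13.4
tool_pos: [0.5938, 0.3515, 0.2954]
tool_rot: [3.14, -0.003, 1.498]
contact_force: [-0.3, 0.3, -1.0]
opening: 0.0175
[0.59337091 0.3513947  0.29304254] [-1.79956106e+02 -5.91744973e-02  8.58506425e+01]
```

View pics/p5.png

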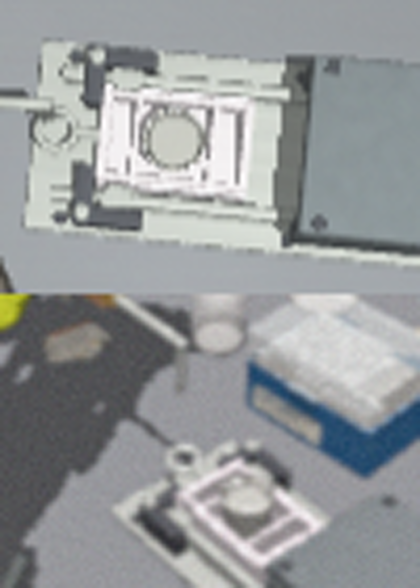

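The carrier has stayed at the stop and the hook is out of the ring, with its tip at about (181,388) in the lower crop. Next I'll check where the hook sits in the grip.

Run:
```python
from h import *
t=np.array([.5934,.3494,.133])
for n,o in(("handle front",(-.0032,-.0449,0)),("bend/rod end",(-.0086,-.1197,0)),("tip",(-.0084,-.1172,-.042))):
    print(n,px("scene",t+o),px("top",t+o))
print("meas tip scene",214.6+181/4.2,149.6+94/4.2,"rodend scene",214.6+184/4.2,149.6+50/4.2,"rodend top",234.6+57/4.2,139.6+104/4.2)
print("rod y from top",on("top",248.2,164.4,.133))
print("handle to stand:",on("top",234.6+151/4.2,139.6+463/4.2,.008))
```

```text
handle front (np.float64(241.77562537122563), np.float64(151.19428805527164)) (np.float64(214.10927127220359), np.float64(162.90070267058718))
bend/rod end (np.float64(258.29243693827596), np.float64(162.97644900720928)) (np.float64(246.84353363885987), np.float64(165.22581153235294))
tip (np.float64(257.8757408957203), np.float64(174.06408050373673)) (np.float64(246.5503242236424), np.float64(167.8294024074491))
meas tip scene 257.6952380952381 171.98095238095237 rodend scene 258.4095238095238 161.5047619047619 rodend top 248.17142857142858 164.36190476190475
rod y from top [0.5867 0.2266 0.133 ]
handle to stand: [0.3897 0.1747 0.008 ]
```

```bash
python3 -m creep '[[[-14,-12,4,0,0,0],[-26,-22,2,0,0,0],[-26,-22,0,0,0,0],[-26,-22,0,0,0,0],[-26,-22,0,0,0,0]]]'; python3 -m creep '[[[-26,-22,0,0,0,0.6],[-24,-20,0,0,0,0],[-14,-13,0,0,0,0],[-6,-6,0,0,0,0],[0,0,0,0,0,0]]]';python3 -m creep '[[[0,0,0,0,0,0],[0,0,0,0,0,0]]]'
```

```text
time: 13.92
tool_pos: [0.4727, 0.2504, 0.2927]
tool_rot: [-3.138, -0.0, 1.501]
contact_force: [0.6, 0.1, -0.7]
opening: 0.0178
time: 14.33
tool_pos: [0.3912, 0.183, 0.2886]
tool_rot: [-3.125, 0.005, 1.511]
contact_force: [-0.5, 0.2, -1.0]
opening: 0.0176
time: 14.5
tool_pos: [0.3914, 0.183, 0.2882]
tool_rot: [-3.124, 0.005, 1.51]
contact_force: [-0.2, 0.2, -1.5]
opening: 0.0177
```

```bash
python3 -m creep '[[[-1,-5,0,1.6,-1,0],[0,-4,0,0,0,0],[0,0,-10,0,0,0],[0,0,-12,0,0,0],[0,0,-5,0,0,0]]]';python3 -m creep '[[[0,0,0,0,0,0],[0,0,0,0,0,0]]]'
```

```text
time: 14.92
tool_pos: [0.3942, 0.1756, 0.2608]
tool_rot: [3.139, -0.025, 1.511]
contact_force: [-1.4, 0.6, -0.1]
opening: 0.0177
time: 15.08
tool_pos: [0.3949, 0.1759, 0.2596]
tool_rot: [3.141, -0.023, 1.512]
contact_force: [0.6, -0.2, -1.4]
opening: 0.0173
```

```bash
python3 -m creep '[[[-4.5,-2.5,0,0,0,0],[0,0,-8,0,0,0],[0,0,-8,0,0,0],[0,0,-3,0,0,0]]]';python3 -m creep '[[[0,0,0,0,0,0],[0,0,0,0,0,0]]]'
python3 - <<'E'
from h import *
for c in("scene","top"):
    im=viewer.read_camera(c); cv2.imwrite(f"raw_{c}5.png",im)
a=cv2.imread("raw_top5.png")[210:290,235:365]; b=cv2.imread("raw_scene5.png")[195:275,165:295]
cv2.imwrite("pics/p6.png",cv2.resize(np.vstack([a,b]),None,fx=3.7,fy=3.7,interpolation=cv2.INTER_CUBIC))
E
```

```text
time: 15.42
tool_pos: [0.3908, 0.1736, 0.2408]
tool_rot: [3.138, -0.024, 1.512]
contact_force: [-0.1, -0.2, -1.8]
opening: 0.0175
time: 15.58
tool_pos: [0.3905, 0.1735, 0.2397]
tool_rot: [3.14, -0.024, 1.512]
contact_force: [-0.6, 0.8, -1.6]
opening: 0.0178
```

View pics/p6.png

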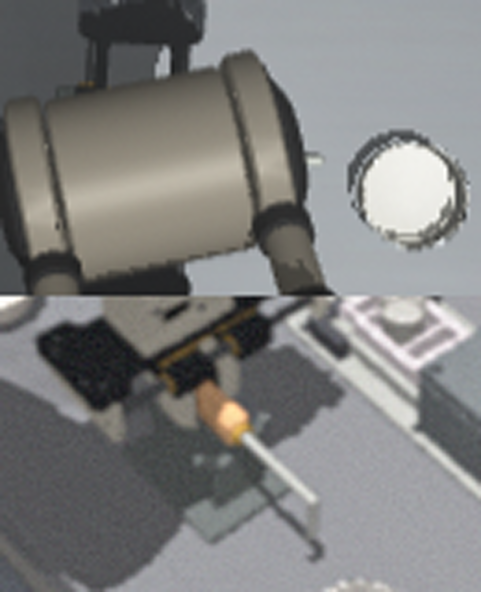

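The hook hangs straight and centred above the stand, with the rod end at (318,497) in the scene crop and clear of the dish. Lowering the last 20 mm.

```bash
python3 -m creep '[[[0,0,-5,0,0,0],[0,0,-5,0,0,0],[0,0,-3,0,0,0],[0,0,0,0,0,0]]]';python3 -m creep '[[[0,0,-2,0,0,0],[0,0,-2,0,0,0],[0,0,0,0,0,0]]]'
```

```text
time: 16.02
tool_pos: [0.3909, 0.1736, 0.2262]
tool_rot: [3.137, -0.024, 1.512]
contact_force: [-0.3, 0.1, -0.5]
opening: 0.0175
time: 16.27
tool_pos: [0.3909, 0.1736, 0.2215]
tool_rot: [3.138, -0.024, 1.512]
contact_force: [0.2, -0.2, -1.4]
opening: 0.0178
```

```bash
python3 -m creep '[[[0,0,-1,0,0,0],[0,0,-1,0,0,0],[0,0,0,0,0,0]]]';python3 -m creep '[[[0,0,0,0,0,0],[0,0,0,0,0,0],[0,0,0,0,0,0],[0,0,0,0,0,0],[0,0,0,0,0,0]]]' -0.2 10;python3 -m creep '[[[0,0,0,0,0,0],[0,0,0,0,0,0],[0,0,0,0,0,0]]]'
```

```text
time: 16.52
tool_pos: [0.391, 0.1738, 0.2207]
tool_rot: [3.137, -0.024, 1.513]
contact_force: [-1.6, -2.1, 2.9]
opening: 0.0175
time: 16.93
tool_pos: [0.3913, 0.1739, 0.2213]
tool_rot: [3.135, -0.025, 1.513]
contact_force: [-0.3, -0.8, 0.6]
opening: 0.0463
time: 17.18
tool_pos: [0.3913, 0.1739, 0.2212]
tool_rot: [3.135, -0.025, 1.513]
contact_force: [-1.0, -0.3, 0.4]
opening: 0.0547
```

```bash
python3 -m creep '[[[0,0,10,0,0,0],[0,0,20,0,0,0],[0,0,35,0,0,0],[0,0,35,0,0,0],[0,0,35,0,0,0]]]';python3 -m creep '[[[0,30,20,0,0,0],[0,38,0,0,0,0],[0,38,0,0,0,0],[-5,38,0,0,0,0],[-5,38,0,0,0,0]]]'; python3 -m creep '[[[-5,30,0,0,0,0],[0,15,0,0,0,0],[0,5,0,0,0,0],[0,0,0,0,0,0],[0,0,0,0,0,0]]]'
python3 - <<'E'
from h import *
for c in("scene","top"):
    im=viewer.read_camera(c); cv2.imwrite(f"raw_{c}6.png",im)
im=cv2.imread("raw_top6.png"); hsv=cv2.cvtColor(im,cv2.COLOR_BGR2HSV)
m=cv2.inRange(hsv,(8,90,120),(22,255,255)); m[:, :235]=0;m[:,340:]=0;m[:225]=0
k=max(cv2.findContours(m,0,2)[0],key=cv2.contourArea); r=cv2.minAreaRect(k); print(r,on("top",*r[0],.07))
i2=cv2.imread("raw_scene6.png");m=cv2.inRange(cv2.cvtColor(i2,cv2.COLOR_BGR2HSV),(8,90,120),(22,255,255)); m[:210]=0;m[:,:200]=0
k=max(cv2.findContours(m,0,2)[0],key=cv2.contourArea); r2=cv2.minAreaRect(k); print(r2,tri(*r2[0],*r[0]))
a=im[130:290,225:365]; b=i2[140:300,170:310]
cv2.imwrite("pics/p7.png",cv2.resize(np.hstack([a,b]),None,fx=2.8,fy=2.8,interpolation=cv2.INTER_CUBIC))
E
```

```text
time: 17.6
tool_pos: [0.3884, 0.173, 0.3541]
tool_rot: [-3.13, -0.019, 1.512]
contact_force: [1.1, -0.3, -0.6]
opening: 0.055
time: 18.02
tool_pos: [0.3796, 0.3563, 0.3855]
tool_rot: [3.136, -0.026, 1.5]
contact_force: [-0.2, -0.3, -0.6]
opening: 0.0551
time: 18.43
tool_pos: [0.3714, 0.4147, 0.3842]
tool_rot: [3.137, -0.026, 1.508]
contact_force: [-1.0, -0.5, 0.4]
opening: 0.0546
((270.5, 249.49998474121094), (39.399620056152344, 7.623434066772461), 4.085616588592529) [0.3925 0.1753 0.07  ]
((219.8066864013672, 226.23410034179688), (31.221176147460938, 8.44143009185791), 43.36341857910156) (array([0.39198791, 0.17551235, 0.06250988]), np.float64(0.0007936479896969136))
```

View pics/p7.png

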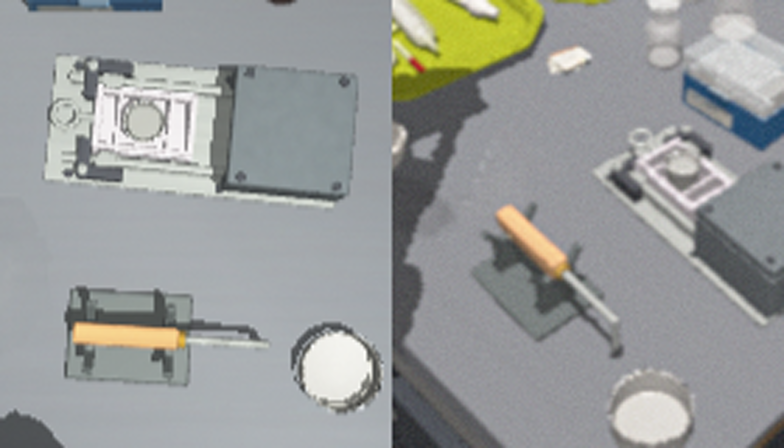

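The hook lies in both saddles, 2-3 mm sideways and about 1 mm lengthwise from the stand's middle. The carrier is at the stop with the cup upright, and the bystanders in view look unmoved.

```bash
python3 -c "
from cell import robot
s=robot.observe();print(s['time'],s['contact_force']);print(robot.hand_in())"
```

```text
18.5333 [-0.97071749  0.05811123 -0.30301402]
the job is handed in; nothing more can be done
None
```

I drew the carrier out with the hook, through the catch and onto the end stop, then unhooked it and laid the hook back in its stand. The job was handed in at 18.5 s and no verdict was reported.

- **Pull at the stop:** I held it for about 1.1 s at 14.5–16.8 N, measured at the wrist. The highest reading was 19.5 N as the pull built up. Readings come only at the end of each move, so a brief higher peak between them would not show.
- **Catch:** The first attempt stalled there at about 8 N, because the tool tilted and sagged a little. Larger steps with the tilt corrected took the carrier through.
- **Last pictures:** The carrier's front is on the stop cheeks with the cup upright in its pocket. The bystanders in view look unmoved, but I didn't measure them.
- **Hook in the stand:** The handle centre measured (0.392, 0.175, 0.0625) m, about 2.5 mm sideways and 1 mm lengthwise from the stand's middle. It had turned about 1.5° in the grip while pulling. I allowed for that when laying it down.
- **Robot:** The arm and gripper are clear of everything.

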